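# Feed the bench slide on by one turn of its hand wheel and lock it

## Task

Feed the bench slide on by one turn: push with the fingers against the upright black handle of the red hand wheel and send the wheel clockwise, seen from above, through exactly one full turn, so that the handle stops where it stood at the start. Then lock the slide by pushing the black-ended steel lever round, away from the wheel, until it meets its stop. Only push, gently, and never pinch the wheel or the lever; leave the loose tools round about as they lie.

Things in the scene. Friction and masses are not known exactly. Their poses are not given: they have to be found in the camera images.
- feed_slide: Feed slide bolted to the table, never moves: grey bed 100 mm (its x) by 300 mm (its y, -145 to +155), 18 mm thick; red hand wheel over a green gear head (86x82 mm, top z = 68 mm) at its +y end, steel carriage in the middle (top 70 mm, driven by the wheel, 10 mm a turn), green lock block (top z = 56 mm) with the lever at its -y end. Origin: centre of the underside; z up.
- wheel_axis (a point): Point on the wheel's vertical axis, 127 mm above the table (as point wheel_handle), at (0, 85) mm in the slide's frame. The red wheel lies level: hub 32 mm across, top at z = 101 mm; three spokes; rim of 66 mm mean radius, 11 mm thick, top at z = 95 mm. Steady light friction (about 0.22 N m, 3 to 4 N at the handle); it stays where it is left.
- wheel_handle (a point): Point on the centre line of the wheel's black upright handle, z = 127 mm, 66 mm from the wheel's axis. The handle is a round post 18 mm in diameter, rising from the rim to z = 151 mm; it goes round with the wheel and its sleeve spins freely on its pin. With the wheel joint at 0 it is on the slide's -x side of the axis. Fingertips at z = 105 to 125 mm clear rim and hub.
- wheel (a joint): Angle of the hand wheel in rad; grows clockwise seen from above, has no stop within reach of the job, and starts anywhere from -2.8 to 2.8. One full turn is 6.283 more than at the start.
- lever_pivot (a point): Point on the lock lever's vertical axis, 92 mm above the table (the height of point lever_grip), at (0, -95) mm in the slide's frame.
- lever_grip (a point): Centre of the lock lever's upright black end piece: a round free-spinning sleeve 18 mm in diameter from z = 70 to 112 mm, this point at z = 92 mm, 62 mm from the lever's axis, carried by a level steel rod 10 mm thick, its top at z = 77 mm.
- lock_lever (a joint): Lock lever angle in rad: at 0 the lever points to the slide's -x (free); grows counter-clockwise seen from above, the end piece swinging away from the wheel toward the slide's -y, to a stop at 1.2 (locked). Starts from 0 to 0.3; light friction (about 0.1 N m, 2 N at the end piece), stays where it is left.
- pliers_black: Bystander, loose: combination pliers with black handles, 184 mm long, 14 mm high, lying near the front edge of the table. Origin at the centre of its underside.
- tape_roll: Bystander, loose: roll of black tape, 55 mm across, 19 mm high, lying near the front edge of the table. Origin at the centre of its underside.
- spanner_11: Bystander, loose: grey combination spanner, 145 mm long, 7 mm high, lying on the far side of the slide. Origin at the centre of its underside.
- tape_measure: Bystander, loose: yellow pocket tape measure, 64x96x37 mm, lying on the far side of the slide. Origin at the centre of its underside.
- torch: Bystander, loose: black pocket torch, 42 mm thick, 142 mm long, lying to the left by the vice. Origin at the centre of its underside.

How it is judged (in metres and radians):
On the way, in this order (a step that is already met when the one before it is completed fails the run):
1. the wheel has been turned clockwise through one full turn, the handle back where it started (value of joint wheel between 3.2 and 9.4 rad and distance of wheel_handle from where it was at the start of the episode below 0.01 m), for 0.2 s.
2. the lock lever is at its stop (value of joint lock_lever above 1.1 rad), for 0.2 s.
At the end, for the whole second after the job is handed in: The wheel rests one full clockwise turn on from its start, its handle within 10 mm (about 9 degrees) of where it stood at the start, and the lock lever is within 0.1 rad of its stop (joint above 1.1) (all of step 1 and value of joint lock_lever above 1.1 rad and velocity of joint wheel between -0.05 and 0.05 rad/s); the robot touches nothing.
It fails at once if the wheel or the lever is pinched or pushed with brute force (fingers press the slide's parts with more than 35 N in all) (contact force between the fingers and feed_slide above 35 N).
It fails at once if a loose tool is moved, lifted or tipped (more than 25 mm, or tipped by more than 0.4 rad) (distance of any of pliers_black, tape_roll, spanner_11, tape_measure, torch from where it was at the start of the episode above 0.025 m or angle between any of tape_measure, pliers_black's own z axis and vertical above 0.4 rad).
It also fails if it takes over 64 s, if anything falls off the work surface, if the arm or the gripper's body presses on something with over 40 N, if the wrist force passes 120 N, or if a joint passes its speed limit or range.

## Robot

A 6-joint arm with a two-finger parallel gripper is mounted at the origin on a cart in front of the work surface, level with it; the furniture and walls round the work are solid. World frame = base frame: x ahead of the robot, y to its left, z up, the work surface at z = 0. Lengths are in mm, angles in rad, forces in N, time in s.
With the tool pointing down it reaches from about 400 to 925 mm from the base axis. Payload 12.5 kg.
Tool frame: the origin (TCP) lies midway between the tips of the shut fingers; the grasp point (between the pads) lies 19 mm behind it (env.pinch_z is the z of the grasp point in the tool frame, in mm); z points along the fingers, y is the line along which they close (so a half turn about z gives the same grasp; the last joint's range is limited). The gripper opens to 95 mm and grips with 3 to 60 N. Pads are 20 mm wide; open, the fingers measure 119 mm over their backs; the gripper's body (75 mm by 180 mm) begins 59 mm behind the grasp point.
Start: joints at [1.187, 0.491, 1.559, -0, 1.092, -0.106], TCP at [171.383, 601.061, 214.661] pointing down, gripper open.
Joint ranges: [-3.1, 3.1], [-0.84, 2.19], [0.05, 2.79], [-1.13, 4.28], [0.06, 2.93], [-2.69, 2.69]. Speed limits (rad/s): [2.22, 2.22, 2.79, 3.14, 3.14, 3.14].

## Interface

Orientations are given as [roll, pitch, yaw] about the fixed x, y, z axes, in that order (R = Rz(yaw) Ry(pitch) Rx(roll)).
In Python, from cell import env, eyes gives the robot as it stands.
- The arm moves only by the shell command python3 -m inch 'ROWS'. ROWS is JSON, a list of rows, each a list of 3 entries, a list of its own where there are three numbers: the shift along the tool's x, y, z in units of 60 mm (1.0 is 60 mm), then the turn about the tool's z in units of 5 degrees (1.0 is 5 degrees), then the closure, from -1 (fully open) to 1 (shut). In form: [[[tx, ty, tz], turn, claw], ...]. A call has exactly 10 rows; each row shifts and turns the commanded pose from where the row before left it, along the tool's axes as they then stand; what a row does not reach is not made up. A row lasts 1/8 s, in which the tool goes at most 62.5 mm and 10.7 degrees, less where a joint would pass 70% of its speed; a pose out of reach is approached as far as the arm can. A call is refused whole if a number of a shift passes 1 or a number of a turn 1, either way. A call with a gripper value outside its range is refused whole. The fingers move at their own pace and stop on an object; the grip force is fixed at half the most. Time passes only in rows, so rows that do not move let the fingers close, or fill a call up. It gives the time, the measured TCP pose, the force, the opening and the grip force at its end, in the units of the state.
- env.state(): the state, without advancing time (a new reading comes with each control period).
- eyes.read_camera(name): name is "scene" or "side" or "wrist"; returns a dict with "pixels" (400x640x3 uint8, red, green, blue), "fx", "fy", "cx", "cy" (pixels), "distortion" ([k1, k2, p1, p2, k3] as OpenCV has them; the pictures are not rectified), "extrinsics" (4x4, takes a point from world to camera coordinates). Camera axes: x right, y down, z forward; pixel columns grow to the right and rows downward; lengths in mm; the calibration is good to about 2 mm. A picture is of the moment at which its call begins. There is no depth.
- env.job_done(): hands the job in; it is judged then, once.
Trained networks look in a picture, given as the dict that the camera call returned (one of the last four; its "shot" number tells which), for a name from the list of things; names that differ only in an ending like _2 or _b are one class to them, and where a whole thing is asked for, a point or a joint stands for the part that bears it (a point fixed in the world has none). Each returns a list of dicts, best first, with "score" (0 to 1); they miss things now and then, are a little off and sometimes report something else, mostly with a low value. They report only what shows in the picture. A call takes as long as a camera call.
- eyes.boxes_of(name, picture): "centre" ([row, column] in pixels, amid what is visible of it).
- eyes.cut_out(name, picture): "mask" (400x640 bool, what is visible of it) and "centre" ([row, column] in pixels, amid what is visible of it).
- eyes.spot_point(name, picture): "centre" ([row, column] in pixels: a listed point, or the origin of a listed thing).
The state is a dict: "t": time; "joints": joint angles; "qvel": joint speeds; "tau": joint torques, N m; "eef_pos": TCP position; "tcp_rot": TCP orientation; "ft_force": force on the tool from outside, world axes, zero at the start; "moment": the same for the moment, N m; "opening": opening from 0.0 (shut) to 1.0 (fully open); "grip_force": force on a finger pad.
Only numpy, scipy, OpenCV 4.12 (cv2) and the standard library are available. Lean on these libraries where they do the work, as an engineer would, in place of code of your own. Each camera call takes 0.05 s, during which the arm holds its last target. There are 200 camera calls.

## Working session

There is one attempt and no reset: what is moved stays moved. The work goes in short steps, Python scripts to look and compute and a shell command to move; the robot and the scene stay as the last step left them, time stands still between calls to the robot, and variables do not carry over. Pictures are saved under pics/ and viewed, at most 10 in all, crops included, and the job is handed in when it is done.

```bash
ls; mkdir -p pics; cat > h.py <<'E'
import numpy as np, cv2
from cell import env, eyes
def ray(p,rc):
    K=np.array([[p['fx'],0,p['cx']],[0,p['fy'],p['cy']],[0,0,1]])
    u=cv2.undistortPoints(np.array([[[rc[1],rc[0]]]],float),K,np.array(p['distortion'],float))[0,0]
    E=np.array(p['extrinsics']);R,t=E[:3,:3],E[:3,3]
    return -R.T@t, R.T@np.array([u[0],u[1],1])
def at_z(p,rc,z):
    c,d=ray(p,rc); return c+d*(z-c[2])/d[2]
Z=dict(wheel_axis=127,wheel_handle=127,lever_pivot=92,lever_grip=92,feed_slide=0)
def look(names=Z,cams=('scene','side','wrist'),save=None):
    for c in cams:
        p=eyes.read_camera(c)
        if save: cv2.imwrite(f'pics/{save}_{c}.png',np.array(p['pixels'])[:,:,::-1])
        for n in names:
            for r in eyes.spot_point(n,p)[:2]:
                print(c,n,round(r['score'],2),np.round(r['centre']),np.round(at_z(p,r['centre'],Z.get(n,0)),1))
E
python3 - <<'E'
from h import *
print(env.state())
look(list(Z)+['pliers_black','tape_roll','spanner_11','tape_measure','torch'],save='a')
a=[cv2.imread(f'pics/a_{c}.png') for c in ('scene','side')]
E
```

```text
pics
{'t': 0.0, 'joints': array([ 1.18739769e+00,  4.91588616e-01,  1.55945231e+00, -2.37008370e-05,
        1.09169125e+00, -1.05587893e-01]), 'qvel': array([ 1.53526543e-03, -4.43267514e-04, -8.14042683e-04, -1.36377118e-03,
        3.84460570e-05, -4.56351347e-04]), 'tau': array([-1.30009616e-03, -6.12635064e+01, -2.58190763e+01,  6.92658685e-02,
        4.80902789e-02, -1.87040123e-04]), 'eef_pos': array([171.29178386, 600.81626167, 214.04271055]), 'tcp_rot': array([-3.14045726e+00, -9.91939373e-05,  2.86379279e+00]), 'ft_force': array([-0.31191541,  0.9119958 , -0.3023273 ]), 'moment': array([-0.0139636 ,  0.02649349, -0.00869082]), 'grip_force': 0.0, 'opening': 1.0022487494858237}
scene wheel_axis 0.92 [206. 329.] [531.2 -93.9 127. ]
scene wheel_axis 0.53 [246. 356.] [ 453.  -230.4  127. ]
scene wheel_handle 0.95 [194. 323.] [562.2 -52.8 127. ]
scene lever_pivot 0.72 [240. 386.] [ 542.4 -275.2   92. ]
scene lever_pivot 0.56 [284. 303.] [ 296.4 -171.9   92. ]
scene lever_grip 0.67 [257. 388.] [ 493.7 -308.5   92. ]
scene feed_slide 0.61 [249. 358.] [ 538.3 -191.9    0. ]
scene p
[... 287 characters left out ...]
orch 0.93 [209. 203.] [401.6 289.9   0. ]
scene torch 0.71 [249. 355.] [ 533.1 -186.2    0. ]
side wheel_axis 0.94 [217. 314.] [524.9 -97.1 127. ]
side wheel_handle 0.79 [204. 336.] [576.7 -44.6 127. ]
side wheel_handle 0.26 [216. 312.] [519.1 -94.8 127. ]
side lever_grip 0.63 [292. 291.] [ 490.2 -300.2   92. ]
side feed_slide 0.79 [283. 320.] [ 543.9 -188.7   -0. ]
side pliers_black 0.73 [309. 233.] [ 356.3 -273.6    0. ]
side tape_roll 0.74 [262. 244.] [ 353.8 -130.     0. ]
side spanner_11 0.9 [329. 407.] [ 735.2 -307.8    0. ]
side tape_measure 0.77 [275. 390.] [ 711.5 -152.9    0. ]
side tape_measure 0.36 [311. 231.] [ 353.1 -279.3    0. ]
side torch 0.56 [167. 286.] [408.2 316.3   0. ]
```

```bash
python3 - <<'E'
import cv2,numpy as np
a=cv2.imread('pics/a_scene.png')[150:350,200:500];b=cv2.imread('pics/a_side.png')[150:350,170:470]
cv2.imwrite('pics/a2.png',cv2.resize(np.vstack([a,b]),None,fx=1.5,fy=1.5))
E
```

```text
(no output)
```

View pics/a2.png

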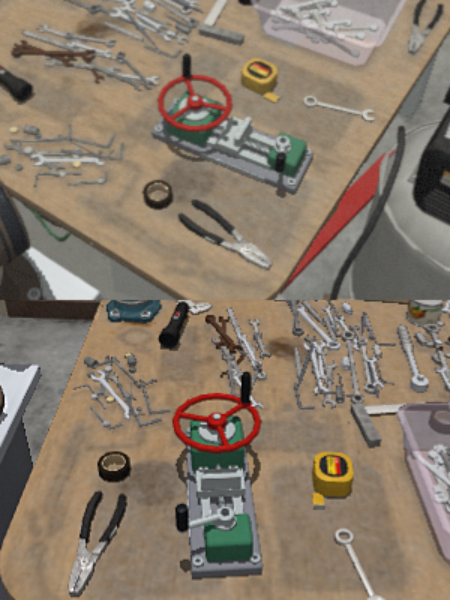

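View pics/a_scene.png

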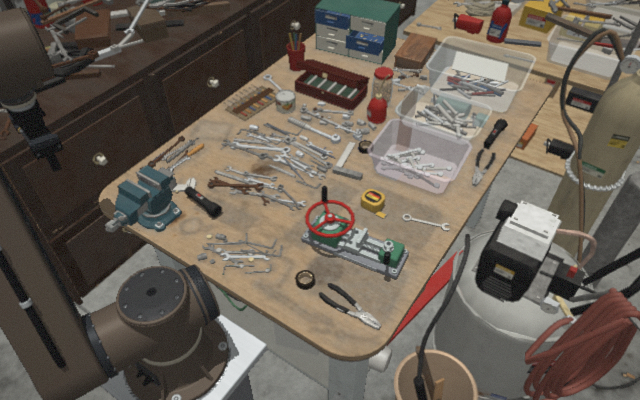

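The pictures show the red wheel at scene px (row 216, col 330) with its handle beyond it (194, 323). The lock lever is at the right end, with its black end near (257, 388). The tools lie clear of the slide. I'll move over the slide and measure with the wrist camera.

```bash
python3 -m inch '[[[-0.57,-0.41,-0.13],0,1],[[-0.57,-0.41,-0.13],0,1],[[-0.57,-0.41,-0.13],0,1],[[-0.57,-0.41,-0.13],0,1],[[-0.57,-0.41,-0.13],0,1],[[-0.57,-0.41,-0.13],0,1],[[-0.57,-0.41,-0.13],0,1],[[-0.57,-0.41,-0.13],0,1],[[-0.57,-0.41,-0.13],0,1],[[-0.57,-0.41,-0.13],0,1]]' && python3 -m inch '[[[-0.35,-0.63,-0.06],0,1],[[-0.35,-0.63,-0.06],0,1],[[-0.35,-0.63,-0.06],0,1],[[-0.35,-0.63,-0.06],0,1],[[-0.35,-0.63,-0.06],0,1],[[-0.35,-0.63,-0.06],0,1],[[-0.35,-0.63,-0.06],0,1],[[-0.35,-0.63,-0.06],0,1],[[-0.35,-0.63,-0.06],0,1],[[-0.35,-0.63,-0.06],0,1]]'
python3 - <<'E'
from h import *
look(save='b',cams=('wrist','scene','side'))
E
```

```text
t: 2.9
eef_pos: [433.5, 269.5, 293.1]
tcp_rot: [3.141, 0.0, 2.864]
ft_force: [0.4, -0.3, 0.3]
opening: 0.022
grip_force: 0.0
t: 4.15
eef_pos: [531.2, -151.9, 328.8]
tcp_rot: [3.141, 0.0, 2.864]
ft_force: [-0.2, 0.6, 0.0]
opening: 0.004
grip_force: 0.0
wrist wheel_axis 0.19 [168. 300.] [ 515.9 -170.6  127. ]
wrist wheel_handle 0.77 [182. 400.] [568.  -54.3 127. ]
wrist lever_pivot 0.88 [206. 233.] [ 546.8 -280.    92. ]
wrist lever_grip 0.79 [172. 203.] [ 489.7 -303.1   92. ]
wrist lever_grip 0.65 [ 72. 207.] [ 372.3 -250.8   92. ]
wrist feed_slide 0.59 [167. 300.] [ 534.  -182.9    0. ]
scene wheel_axis 0.82 [206. 332.] [ 536.8 -100.7  127. ]
scene wheel_axis 0.4 [259. 387.] [ 461.3 -317.3  127. ]
scene wheel_handle 0.82 [188. 322.] [579.9 -36.8 127. ]
scene wheel_handle 0.65 [261. 386.] [ 453.5 -318.7  127. ]
scene lever_pivot 0.91 [240. 388.] [ 545.4 -279.1   92. ]
scene lever_grip 0.51 [257. 387.] [ 492.2 -305.7   92. ]
scene feed_slide 0.93 [249. 358.] [ 538.3 -191.9    0. ]
scene feed_slide 0.32 [308. 351.] [ 355.9 -280.7    0. ]
side wheel_axis 0.79 [220. 313.] [ 522.6 -110.6  127. ]
side wheel_handle 0.97 [206. 337.] [577.8 -51.4 127. ]
side lever_pivot 0.73 [289. 320.] [ 548.  -286.7   92. ]
side lever_grip 0.64 [293. 291.] [ 489.5 -300.8   92. ]
side feed_slide 0.76 [281. 316.] [ 535.5 -182.2    0. ]
```

View pics/b_wrist.png

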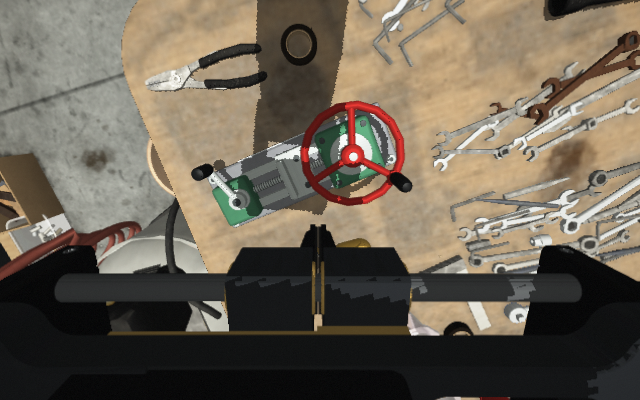

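The wrist view shows the hub at about (row 156, col 353), the handle at (182, 400), the lever pivot at (202, 238) and the lever end at (172, 202). Next I'll refine the axis by projecting red rim pixels to z≈90 and fitting a circle.

```bash
python3 - <<'E'
from h import *
p=eyes.read_camera('wrist'); im=np.array(p['pixels']).astype(int)
m=(im[...,0]>110)&(im[...,1]<70)&(im[...,2]<70); m[:90]=0;m[220:]=0;m[:,:290]=0;m[:,420:]=0
rc=np.argwhere(m); P=np.array([at_z(p,x,90)[:2] for x in rc])
from scipy.optimize import least_squares
f=lambda q:(lambda d:d)(np.hypot(*(P-q).T)-66)
c=least_squares(f,[528,-97],loss='cauchy',f_scale=4).x
print('axis',c,len(P))
for n,r,z in [('hub',(156,353),101),('handle',(182,400),127),('top',(184,404),148),('pivot',(202,238),80),('grip',(172,202),92)]: print(n,at_z(p,r,z))
for n in('wheel_handle','lever_grip'):
    for r in eyes.cut_out(n,p)[:1]:
        print(n,r['score'],r['centre'],at_z(p,r['centre'],{'wheel_handle':123,'lever_grip':92}[n]))
print(cv2.minAreaRect(np.argwhere(m).astype(np.float32)))
E
```

```text
axis [ 524.55216862 -102.59289477] 1881
hub [523.45008934 -99.65281032 101.        ]
handle [567.33305629 -52.65824283 127.        ]
top [564.90623037 -52.96674953 148.        ]
pivot [ 545.72033376 -274.35451728   80.        ]
grip [ 489.47260314 -302.79932979   92.        ]
wheel_handle 0.57 [157.5, 352.9] [ 521.66314392 -101.92108393  123.        ]
lever_grip 0.8 [185.9, 223.0] [ 515.64325668 -282.1887556    92.        ]
((154.45700073242188, 355.9027099609375), (92.7615737915039, 99.95917510986328), 47.72631072998047)
```

```bash
python3 -m inch '[[[0,0,0.2],-1,1],[[0,0,0.2],-1,1],[[0,0,0.2],-1,1],[[0,0,0.2],-1,1],[[0,0,0.2],-1,1],[[0,0,0.2],-1,1],[[0,0,0.2],-1,1],[[0,0,0.2],-1,1],[[0,0,0.2],-1,1],[[0,0,0.2],-1,1]]' && python3 -m inch '[[[0,0,0],-1,1],[[0,0,0],-1,1],[[0,0,0],-0.8,1],[[-0.41,0.31,0],0,1],[[-0.41,0.31,0],0,1],[[-0.41,0.31,0],0,1],[[-0.41,0.31,0],0,1],[[0,0,0],0,1],[[0,0,0.8],0,1],[[0,0,0.75],0,1]]'
python3 - <<'E'
from h import *
look(['wheel_handle','wheel_axis'],save='c')
a=[cv2.resize(cv2.imread('pics/c_scene.png')[150:300,240:440],None,fx=2,fy=2),cv2.resize(cv2.imread('pics/c_side.png')[150:300,240:440],None,fx=2,fy=2)]
cv2.imwrite('pics/c2.png',np.hstack(a))
E
```

```text
t: 6.45
eef_pos: [531.1, -150.4, 208.2]
tcp_rot: [3.142, 0.0, -2.544]
ft_force: [-0.0, -0.7, -1.1]
opening: 0.003
grip_force: 0.0
t: 7.7
eef_pos: [552.1, -10.1, 109.0]
tcp_rot: [-3.123, -0.035, -2.337]
ft_force: [1.4, -0.4, -1.0]
opening: 0.001
grip_force: 0.0
scene wheel_handle 0.82 [194. 321.] [561.7 -48.4 127. ]
scene wheel_axis 0.81 [209. 331.] [ 525.6 -105.4  127. ]
side wheel_handle 0.71 [206. 332.] [566.1 -52.5 127. ]
side wheel_axis 0.75 [218. 314.] [ 523.9 -100.5  127. ]
wrist wheel_handle 0.78 [220. 240.] [570.8 -53.5 127. ]
wrist wheel_handle 0.51 [209. 108.] [ 618.  -107.5  127. ]
wrist wheel_axis 0.7 [ 93. 233.] [ 524.8 -100.6  127. ]
```

View pics/c2.png

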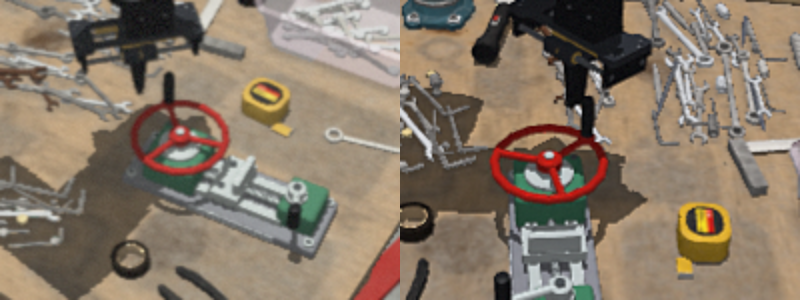

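The fingers are down behind the untouched handle. I'll check that the pose has settled.

```bash
python3 -c "
from cell import env
s=env.state();print(s['t'],s['eef_pos'],s['tcp_rot'],s['joints'],s['ft_force'])"
```

```text
8.15 [552.55922103 -10.22709075 111.20927684] [-3.12266229 -0.03384578 -2.33823485] [-0.11902926  0.5223469   1.83879275 -0.0542683   0.78653868 -2.45505249] [ 0.18368639 -0.18214479 -0.00361287]
```

```bash
python3 -m inch '[[[0,0,0],1,1],[[0,0,0],1,1],[[0,0,0],0,1],[[0,0,0],0,1],[[0,0,0],0,1],[[0,0,0],0,1],[[0,0,0],0,1],[[0,0,0],0,1],[[0,0,0],0,1],[[0,0,0],0,1]]';python3 -c "
from cell import env
s=env.state();print(s['t'],s['eef_pos'],s['tcp_rot'],s['joints'],s['ft_force'])"
```

```text
t: 9.4
eef_pos: [551.9, -10.1, 109.7]
tcp_rot: [-3.119, -0.032, -2.513]
ft_force: [-0.8, 0.6, -0.5]
opening: 0.008
grip_force: 0.0
9.4 [551.89240514 -10.14207043 109.68761344] [-3.11886612 -0.03185978 -2.5128831 ] [-0.11905981  0.52455033  1.83999664 -0.05420005  0.78568337 -2.28044324] [-0.78732312  0.55307655 -0.46216302]
```

```bash
python3 -m inch '[[[0.09,-0.19,0],0,1],[[0.09,-0.19,0],0,1],[[-0.046,-0.096,0],1,1],[[-0.046,-0.096,0],1,1],[[-0.046,-0.096,0],1,1],[[-0.046,-0.096,0],1,1],[[-0.046,-0.096,0],1,1],[[-0.046,-0.096,0],1,1],[[-0.046,-0.096,0],1,1],[[-0.046,-0.096,0],1,1]]'
python3 - <<'E'
from h import *
print(env.state()['eef_pos'])
look(['wheel_handle','wheel_axis'])
E
```

```text
t: 10.65
eef_pos: [591.4, -71.4, 111.1]
tcp_rot: [-3.104, -0.011, 3.069]
ft_force: [0.4, 4.1, -3.2]
opening: 0.004
grip_force: 1.7
[591.36277623 -71.42107138 111.07152032]
scene wheel_handle 0.92 [196. 340.] [582.4 -96.8 127. ]
scene wheel_axis 0.76 [209. 331.] [ 526.9 -105.2  127. ]
side wheel_handle 0.59 [218. 343.] [592.3 -97.1 127. ]
side wheel_axis 0.84 [216. 315.] [526.5 -95.5 127. ]
wrist wheel_handle 0.93 [250. 282.] [588.8 -90.7 127. ]
wrist wheel_axis 0.63 [134. 248.] [ 524.4 -101.5  127. ]
```

```bash
python3 -m inch '[[[-0.046,-0.096,0],1,1],[[-0.046,-0.096,0],1,1],[[-0.046,-0.096,0],1,1],[[-0.046,-0.096,0],1,1],[[-0.046,-0.096,0],1,1],[[-0.046,-0.096,0],1,1],[[-0.046,-0.096,0],1,1],[[-0.046,-0.096,0],1,1],[[-0.046,-0.096,0],1,1],[[-0.046,-0.096,0],1,1]]'
python3 -m inch '[[[-0.046,-0.096,0],1,1],[[-0.046,-0.096,0],1,1],[[-0.046,-0.096,0],1,1],[[-0.046,-0.096,0],1,1],[[-0.046,-0.096,0],1,1],[[-0.046,-0.096,0],1,1],[[-0.046,-0.096,0],1,1],[[-0.046,-0.096,0],1,1],[[-0.046,-0.096,0],1,1],[[-0.046,-0.096,0],1,1]]'
python3 - <<'E'
from h import *
print(env.state()['joints'])
look(['wheel_handle','wheel_axis'])
E
```

```text
t: 12.35
eef_pos: [590.9, -132.5, 113.7]
tcp_rot: [-3.111, 0.023, 2.198]
ft_force: [3.0, 2.4, -2.0]
opening: 0.005
grip_force: 1.8
t: 13.6
eef_pos: [543.1, -172.0, 116.0]
tcp_rot: [-3.141, 0.039, 1.325]
ft_force: [3.8, -2.0, -3.3]
opening: 0.008
grip_force: 1.8
[-0.40393963  0.53226728  1.7997044  -0.05401217  0.80524408 -0.12078898]
scene wheel_handle 0.6 [218. 349.] [ 526.  -164.5  127. ]
scene wheel_axis 0.82 [208. 332.] [ 531.2 -104.7  127. ]
side wheel_handle 0.77 [239. 317.] [ 535.6 -173.4  127. ]
side wheel_axis 0.59 [215. 315.] [526.2 -90.6 127. ]
wrist wheel_handle 0.73 [250. 288.] [ 527.3 -167.1  127. ]
wrist wheel_axis 0.81 [139. 248.] [ 524.3 -101.5  127. ]
wrist wheel_axis 0.75 [124. 493.] [ 645.4 -124.1  127. ]
```

```bash
python3 -m inch '[[[-0.046,-0.096,0],1,1],[[-0.046,-0.096,0],1,1],[[-0.046,-0.096,0],1,1],[[-0.046,-0.096,0],1,1],[[-0.046,-0.096,0],1,1],[[-0.046,-0.096,0],1,1],[[-0.046,-0.096,0],1,1],[[-0.046,-0.096,0],1,1],[[-0.046,-0.096,0],1,1],[[-0.046,-0.096,0],1,1]]'
python3 -m inch '[[[-0.046,-0.096,0],1,1],[[-0.046,-0.096,0],1,1],[[-0.046,-0.096,0],1,1],[[-0.046,-0.096,0],1,1],[[-0.046,-0.096,0],1,1],[[-0.046,-0.096,0],1,1],[[-0.046,-0.096,0],1,1],[[-0.046,-0.096,0],1,1],[[-0.046,-0.096,0],1,1],[[-0.046,-0.096,0],1,1]]'
python3 - <<'E'
from h import *
print(env.state()['joints'],env.state()['eef_pos'])
look(['wheel_handle','wheel_axis'])
E
```

```text
t: 15.3
eef_pos: [482.1, -160.4, 116.3]
tcp_rot: [3.112, 0.027, 0.452]
ft_force: [1.6, -3.3, -0.3]
opening: 0.002
grip_force: 1.8
t: 16.55
eef_pos: [451.8, -106.2, 114.9]
tcp_rot: [3.102, -0.005, -0.42]
ft_force: [-1.1, -3.8, 3.7]
opening: 0.005
grip_force: 2.1
[-0.34993778  0.41448085  2.04982471 -0.06321354  0.67646453  1.69044259] [ 451.76172119 -106.16781577  114.86785835]
scene wheel_handle 0.63 [220. 313.] [465.2 -84.9 127. ]
scene wheel_axis 0.95 [210. 329.] [ 519.3 -103.5  127. ]
scene wheel_axis 0.17 [247. 358.] [ 453.2 -235.5  127. ]
side wheel_handle 0.65 [213. 290.] [466.6 -85.4 127. ]
side wheel_axis 0.76 [215. 317.] [530.7 -91.  127. ]
wrist wheel_handle 0.86 [254. 282.] [459.6 -87.  127. ]
wrist wheel_handle 0.68 [ 48. 595.] [ 494.8 -272.9  127. ]
wrist wheel_axis 0.86 [140. 252.] [ 523.3 -100.7  127. ]
```

```bash
cat > plan.py <<'E'
from h import *
import sys
A=np.array([524.3,-101.2])
def tool_xy(phi,yaw):
    t=np.array([np.sin(phi),-np.cos(phi)]); X=np.array([np.cos(yaw),np.sin(yaw)]);Y=np.array([X[1],-X[0]])
    l=np.abs([t@X,t@Y]); s=np.linspace(15,30,601)
    q=np.maximum(np.outer(s,l)-[10,12],0); d=s[np.argmax(np.hypot(*q.T)>=9)]
    return A+66*np.array([np.cos(phi),np.sin(phi)])-d*t
def rows(phis):
    s=env.state(); yaw=s['tcp_rot'][2]; X=np.array([np.cos(yaw),np.sin(yaw)]);Y=np.array([X[1],-X[0]])
    c=s['eef_pos'][:2]
    for f in np.radians(phis):
        p=tool_xy(f,yaw); d=(p-c)/60; print(round(np.degrees(f)),np.round(p),'%.3f %.3f'%(d@X,d@Y)); c=p
if __name__=='__main__': rows(np.arange(*map(float,sys.argv[1:])))
E
python3 plan.py 162 57 -5
```

```text
162 [ 455. -101.] 0.016 -0.102
157 [455. -95.] -0.036 -0.096
152 [456. -89.] -0.028 -0.096
147 [457. -83.] -0.020 -0.096
142 [459. -78.] -0.013 -0.094
137 [461. -72.] -0.006 -0.092
132 [463. -68.] -0.000 -0.089
127 [466. -63.] 0.006 -0.088
122 [469. -58.] 0.016 -0.092
117 [472. -54.] 0.027 -0.096
112 [477. -49.] 0.038 -0.097
107 [482. -45.] 0.051 -0.097
102 [488. -41.] 0.064 -0.095
97 [494. -38.] 0.078 -0.091
92 [501. -36.] 0.084 -0.081
87 [507. -34.] 0.088 -0.071
82 [514. -33.] 0.091 -0.061
77 [520. -33.] 0.093 -0.052
72 [527. -33.] 0.095 -0.042
67 [533. -33.] 0.096 -0.034
62 [538. -34.] 0.096 -0.025
```

```bash
python3 -m inch '[[[0.015,-0.1,0],0,1],[[-0.035,-0.095,0],0,1],[[-0.03,-0.095,0],0,1],[[-0.02,-0.095,0],0,1],[[-0.015,-0.095,0],0,1],[[-0.005,-0.09,0],0,1],[[0,-0.09,0],0,1],[[0.005,-0.09,0],0,1],[[0.015,-0.09,0],0,1],[[0.03,-0.095,0],0,1]]'
python3 - <<'E'
from h import *
look(['wheel_handle'])
import plan; plan.rows(np.arange(112,60,-5))
E
```

```text
t: 18.25
eef_pos: [472.2, -53.4, 112.2]
tcp_rot: [3.103, -0.003, -0.418]
ft_force: [-2.7, -2.7, 3.3]
opening: 0.003
grip_force: 2.1
scene wheel_handle 0.59 [205. 308.] [501.6 -42.1 127. ]
side wheel_handle 0.83 [204. 306.] [501.7 -47.2 127. ]
wrist wheel_handle 0.84 [227. 280.] [496.4 -41.  127. ]
112 [477. -49.] 0.040 -0.100
107 [482. -45.] 0.051 -0.097
102 [488. -41.] 0.064 -0.095
97 [494. -38.] 0.077 -0.091
92 [501. -36.] 0.084 -0.082
87 [507. -34.] 0.088 -0.071
82 [514. -33.] 0.091 -0.061
77 [520. -33.] 0.093 -0.052
72 [527. -33.] 0.095 -0.042
67 [533. -33.] 0.096 -0.034
62 [538. -34.] 0.096 -0.025
```

```bash
python3 -m inch '[[[0.04,-0.1,0],0,1],[[0.05,-0.095,0],0,1],[[0.065,-0.095,0],0,1],[[0.075,-0.09,0],0,1],[[0.085,-0.08,0],0,1],[[0.09,-0.07,0],0,1],[[0.09,-0.06,0],0,1],[[0.095,-0.05,0],0,1],[[0.095,-0.04,0],0,1],[[0.095,-0.035,0],0,1]]'
python3 - <<'E'
from h import *
look(['wheel_handle'])
look(['wheel_handle'],cams=['wrist'],save='d')
import plan; plan.rows(np.arange(64,44,-4))
E
```

```text
t: 19.8
eef_pos: [532.8, -33.7, 110.8]
tcp_rot: [3.103, -0.004, -0.418]
ft_force: [-3.5, 2.5, 2.1]
opening: 0.004
grip_force: 1.8
scene wheel_handle 0.61 [193. 315.] [553.5 -32.7 127. ]
side wheel_handle 0.81 [202. 330.] [559.6 -37.5 127. ]
wrist wheel_handle 0.68 [219. 316.] [553.2 -41.2 127. ]
wrist wheel_handle 0.86 [220. 314.] [553.1 -40.2 127. ]
64 [536. -34.] 0.054 -0.028
60 [541. -34.] 0.076 -0.017
56 [545. -36.] 0.076 -0.012
52 [549. -37.] 0.075 -0.007
48 [554. -39.] 0.074 -0.003
```

View pics/d_wrist.png

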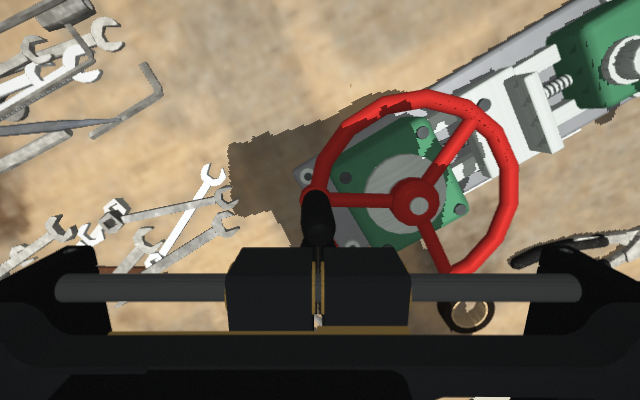

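```bash
python3 -m inch '[[[0.055,-0.03,0],0,1],[[0.075,-0.02,0],0,1],[[0.075,-0.01,0],0,1],[[0.055,-0.01,0],0,1],[[0.04,0,0],0,1],[[0,0,0],0,1],[[0,0,0],0,1],[[0,0,0],0,1],[[0,0,0],0,1],[[0,0,0],0,1]]'
python3 - <<'E'
from h import *
look(['wheel_handle'],save='e'); look(['wheel_handle'])
p=eyes.read_camera('wrist')
im=np.array(p['pixels']); cv2.imwrite('pics/e_crop.png',cv2.resize(im[100:280,220:460,::-1],None,fx=2.5,fy=2.5))
# predicted start-handle pixels
for ph in (45,47,49,52):
  for z in (97,151):
    w=np.array([524.3+66*np.cos(np.radians(ph)),-101.2+66*np.sin(np.radians(ph)),z,1]);c=p['extrinsics']@w
    K=np.array([[p['fx'],0,p['cx']],[0,p['fy'],p['cy']],[0,0,1]])
    print(ph,z,cv2.projectPoints(c[None,:3],np.zeros(3),np.zeros(3),K,np.array(p['distortion']))[0].ravel())
E
```

```text
t: 21.45
eef_pos: [550.7, -37.1, 110.7]
tcp_rot: [3.103, -0.004, -0.418]
ft_force: [-0.4, 0.8, 0.1]
opening: 0.004
grip_force: 0.0
scene wheel_handle 0.87 [189. 326.] [583.  -49.4 127. ]
scene wheel_handle 0.24 [285. 302.] [ 274.4 -184.6  127. ]
side wheel_handle 0.69 [204. 336.] [574.8 -45.5 127. ]
wrist wheel_handle 0.66 [218. 327.] [569.4 -50.3 127. ]
scene wheel_handle 0.68 [205. 202.] [335.1 203.8 127. ]
side wheel_handle 0.83 [206. 334.] [569.5 -51.1 127. ]
wrist wheel_handle 0.58 [217. 325.] [570.1 -49.6 127. ]
45 97 [328.95719891 197.18595003]
45 151 [337.72291995 228.15435184]
47 97 [327.68111551 200.49410288]
47 151 [335.93239927 232.58652439]
49 97 [326.53141256 203.82167383]
49 151 [334.31910701 237.03455228]
52 97 [325.04477809 208.83922645]
52 151 [332.23174596 243.72230058]
```

View pics/e_crop.png

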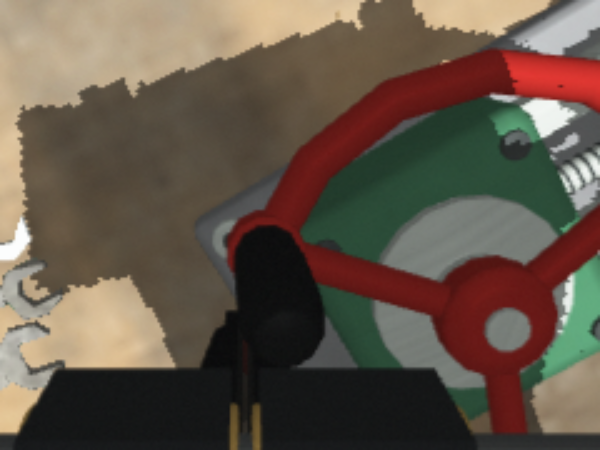

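Handle base is at about (200, 327) and top at (236, 334), which matches 47–48°, where it started. I'll back off, lift, and compare with the first pictures.

```bash
python3 -m inch '[[[-0.15,0,0],0,1],[[-0.2,0,0],0,1],[[0,0,-0.2],0,1],[[0,0,-0.5],0,1],[[0,0,-0.6],0,1],[[0,0,-0.6],0,1],[[0,0,-0.3],0,1],[[0,0,0],1,1],[[0,0,0],1,1],[[0,0,0],1,1]]'
python3 - <<'E'
from h import *
look(['wheel_handle'],save='f')
for c,(r,q) in dict(scene=(170,290),side=(180,270)).items():
    a,b=[cv2.imread(f'pics/{k}_{c}.png')[r:r+70,q:q+90] for k in 'af']
    cv2.imwrite(f'pics/cmp_{c}.png',cv2.resize(np.hstack([a,b,(a//2+b//2)]),None,fx=2.9,fy=2.9,interpolation=cv2.INTER_NEAREST))
cv2.imwrite('pics/cmp.png',np.vstack([cv2.imread(f'pics/cmp_{c}.png') for c in('scene','side')]))
E
```

```text
t: 23.35
eef_pos: [533.0, -23.6, 243.6]
tcp_rot: [3.106, -0.015, -0.682]
ft_force: [-0.0, 0.8, -0.3]
opening: 0.004
grip_force: 0.0
scene wheel_handle 0.94 [190. 323.] [575.7 -44.5 127. ]
side wheel_handle 0.62 [205. 333.] [567.2 -48.  127. ]
wrist wheel_handle 0.63 [149. 314.] [568.8 -52.4 127. ]
```

View pics/cmp.png

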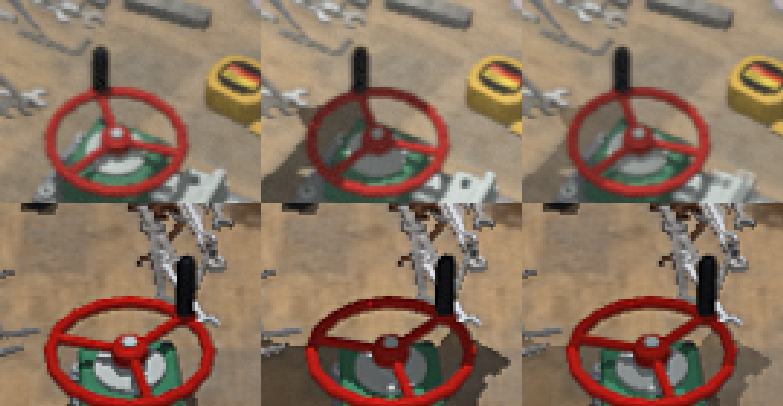

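The superimposed before and after views coincide sharply, so the wheel is home. Now for the lever.

```bash
python3 -m inch '[[[0.23,0.47,0],0,1],[[0.23,0.47,0],0,1],[[0.23,0.47,0],0,1],[[0.23,0.47,0],0,1],[[0.23,0.47,0],0,1],[[0.23,0.47,0],0,1],[[0.23,0.47,0],0,1],[[0.23,0.47,0],0,1],[[0,0,0.4],0,1],[[0,0,0.4],0,1]]'
python3 - <<'E'
from h import *
look(['lever_grip','lever_pivot'],save='g')
E
```

```text
t: 24.9
eef_pos: [476.3, -270.6, 204.0]
tcp_rot: [3.105, -0.014, -0.679]
ft_force: [1.6, -0.2, 0.2]
opening: 0.006
grip_force: 0.0
scene lever_pivot 0.8 [241. 388.] [ 542.8 -279.6   92. ]
side lever_grip 0.79 [292. 292.] [ 491.6 -299.6   92. ]
side lever_pivot 0.67 [287. 320.] [ 547.  -282.2   92. ]
wrist lever_grip 0.58 [167. 338.] [ 485.3 -306.6   92. ]
```

View pics/g_wrist.png

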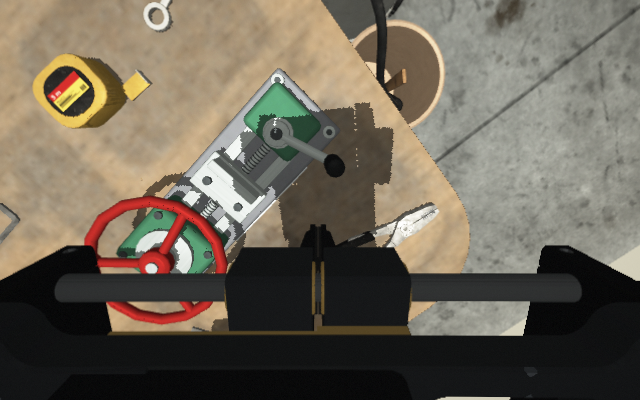

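The wrist view shows the lever end at (165, 334), ahead of the fingers, with nothing in between. I'll lower, then plan the push.

```bash
python3 -m inch '[[[-0.08,0,0.2],0,1],[[0,0,0.4],0,1],[[0,0,0.5],0,1],[[0,0,0.5],0,1],[[0,0,0.3],0,1],[[0,0,0],0,1],[[0,0,0],0,1],[[0,0,0],0,1],[[0,0,0],0,1],[[0,0,0],0,1]]'
cat > plan2.py <<'E'
from h import *
import sys
P=np.array([546,-278.])
s=env.state(); yaw=s['tcp_rot'][2]; X=np.array([np.cos(yaw),np.sin(yaw)]);Y=np.array([X[1],-X[0]]);c=s['eef_pos'][:2]
for th in np.arange(*map(float,sys.argv[1:])):
    a=np.radians(th);u=np.array([np.cos(a),np.sin(a)]);t=np.array([-u[1],u[0]])
    l=np.abs([t@X,t@Y]);r=np.linspace(15,30,601);q=np.maximum(np.outer(r,l)-[10,12],0);d=r[np.argmax(np.hypot(*q.T)>=9)]
    p=P+62*u-d*t; e=(p-c)/60;print(th,np.round(p),'%.3f %.3f'%(e@X,e@Y));c=p
E
python3 plan2.py 203 257 6; python3 -c "
from h import *
look(['lever_grip'],cams=['side','wrist'])"
```

```text
t: 26.6
eef_pos: [471.4, -271.4, 90.7]
tcp_rot: [3.105, -0.014, -0.68]
ft_force: [0.5, 0.7, -0.9]
opening: 0.003
grip_force: 0.0
203.0 [ 481. -282.] 0.233 0.047
209.0 [ 482. -290.] 0.098 0.086
215.0 [ 484. -297.] 0.103 0.073
221.0 [ 487. -304.] 0.105 0.059
227.0 [ 490. -310.] 0.107 0.047
233.0 [ 493. -316.] 0.108 0.035
239.0 [ 498. -321.] 0.108 0.024
245.0 [ 502. -326.] 0.106 0.014
251.0 [ 507. -330.] 0.104 0.005
side lever_grip 0.56 [291. 291.] [ 489.3 -296.6   92. ]
side lever_grip 0.4 [281. 319.] [ 545.1 -267.1   92. ]
wrist lever_grip 0.65 [189. 346.] [ 488.2 -305.2   92. ]
```

```bash
python3 -m inch '[[[0.12,0.02,0],0,1],[[0.11,0.03,0],0,1],[[0.1,0.085,0],0,1],[[0.105,0.075,0],0,1],[[0.105,0.06,0],0,1],[[0.105,0.045,0],0,1],[[0.11,0.035,0],0,1],[[0.11,0.025,0],0,1],[[0.1,0.015,0],0,1],[[0,0,0],0,1]]'
python3 plan2.py 247 258 2; python3 -c "
from h import *
look(['lever_grip','lever_pivot'],save='h')
print(env.state()['ft_force'])"
```

```text
t: 28.05
eef_pos: [502.2, -326.5, 92.2]
tcp_rot: [3.105, -0.015, -0.68]
ft_force: [-0.6, 0.8, -0.2]
opening: 0.004
grip_force: 0.0
247.0 [ 504. -327.] 0.026 -0.002
249.0 [ 505. -329.] 0.035 0.002
251.0 [ 507. -330.] 0.034 0.001
253.0 [ 508. -331.] 0.034 -0.000
255.0 [ 510. -333.] 0.033 -0.001
257.0 [ 511. -334.] 0.033 -0.002
scene lever_pivot 0.93 [241. 388.] [ 542.1 -280.3   92. ]
side lever_grip 0.63 [308. 306.] [ 522.8 -338.9   92. ]
side lever_pivot 0.64 [289. 320.] [ 547.3 -287.5   92. ]
wrist lever_grip 0.81 [206. 314.] [ 521.8 -338.8   92. ]
wrist lever_pivot 0.71 [237. 210.] [ 546.6 -278.8   92. ]
[ 0.24746011  0.53102068 -0.1214731 ]
```

View pics/h_wrist.png

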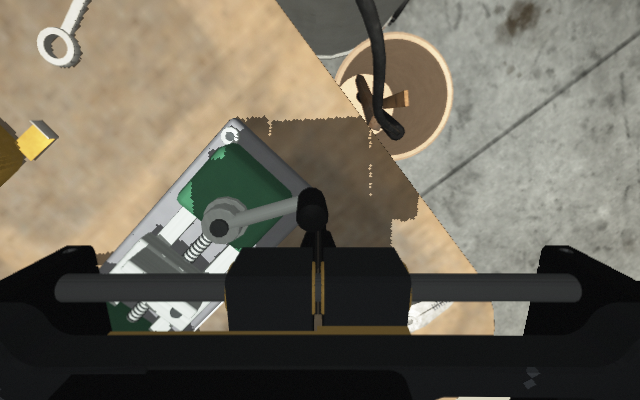

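The lever end is at (205, 313), at about 248°. It needs a little more, in small steps.

```bash
python3 -m inch '[[[0.03,0,0],0,1],[[0.03,0,0],0,1],[[0.03,0,0],0,1],[[0,0,0],0,1],[[0.01,0,0],0,1],[[0.01,0,0],0,1],[[0.01,0,0],0,1],[[0.01,0,0],0,1],[[0,0,0],0,1],[[0,0,0],0,1]]'
python3 -c "
from h import *
look(['lever_grip'],cams=['side','wrist'])
print(env.state()['ft_force'])"
```

```text
t: 29.75
eef_pos: [507.8, -330.8, 92.1]
tcp_rot: [3.105, -0.014, -0.68]
ft_force: [-1.4, -0.1, -1.1]
opening: 0.005
grip_force: 0.6
side lever_grip 0.68 [308. 309.] [ 529.  -338.3   92. ]
wrist lever_grip 0.68 [211. 310.] [ 527. -340.   92.]
[-0.9745122   0.03101173  0.30084955]
```

```bash
python3 -m inch '[[[0.01,0,0],0,1],[[0.01,0,0],0,1],[[0.01,0,0],0,1],[[0.01,0,0],0,1],[[0.01,0,0],0,1],[[0,0,0],0,1],[[0,0,0],0,1],[[0,0,0],0,1],[[0,0,0],0,1],[[0,0,0],0,1]]'
python3 -c "
from h import *
look(['lever_grip'],cams=['side','wrist'])
print(env.state()['ft_force'])"
```

```text
t: 31.2
eef_pos: [509.9, -332.6, 92.1]
tcp_rot: [3.105, -0.013, -0.68]
ft_force: [-3.5, 2.6, -0.0]
opening: 0.002
grip_force: 2.5
side lever_grip 0.68 [308. 310.] [ 529.4 -337.6   92. ]
side lever_grip 0.46 [205. 335.] [574.5  -1.8  92. ]
wrist lever_grip 0.7 [212. 308.] [ 529.3 -340.8   92. ]
[-3.62574674  2.99930437 -0.62373101]
```

```bash
python3 -m inch '[[[0.01,0,0],0,1],[[0.01,0,0],0,1],[[0,0,0],0,1],[[0,0,0],0,1],[[0,0,0],0,1],[[0,0,0],0,1],[[0,0,0],0,1],[[0,0,0],0,1],[[0,0,0],0,1],[[0,0,0],0,1]]'
python3 -c "
from h import *
look(['lever_grip'],cams=['wrist'])"
```

```text
t: 32.65
eef_pos: [510.2, -332.8, 92.1]
tcp_rot: [3.105, -0.011, -0.68]
ft_force: [-7.9, 6.0, 1.9]
opening: 0.0
grip_force: 4.7
wrist lever_grip 0.61 [211. 307.] [ 530.5 -341.    92. ]
```

The force rises with no motion and the lever is at 256°, so it is at its stop. Backing off.

```bash
python3 -m inch '[[[-0.1,0,0],0,1],[[-0.2,0,0],0,1],[[-0.2,0,0],0,1],[[0,0,-0.3],0,1],[[0,0,-0.6],0,1],[[0,0,-0.6],0,1],[[0,0,-0.5],0,1],[[0,0,0],0,1],[[0,0,0],0,1],[[0,0,0],0,1]]'
python3 -c "
from h import *
look(['wheel_handle','lever_grip'])
print(env.state()['ft_force'],np.abs(env.state()['qvel']).max())
print(env.job_done())"
```

```text
t: 34.0
eef_pos: [488.7, -309.9, 210.6]
tcp_rot: [3.105, -0.012, -0.68]
ft_force: [-0.3, -0.8, 0.4]
opening: 0.005
grip_force: 0.0
scene wheel_handle 0.59 [193. 324.] [567.4 -53.9 127. ]
scene lever_grip 0.66 [255. 406.] [ 527.3 -341.2   92. ]
side wheel_handle 0.62 [204. 332.] [565.2 -44.9 127. ]
side lever_grip 0.73 [307. 310.] [ 531.2 -334.5   92. ]
wrist wheel_handle 0.47 [210. 218.] [ 539.5 -242.2  127. ]
wrist lever_grip 0.61 [145. 312.] [ 528.4 -340.4   92. ]
[ 1.22635784 -0.14245114  0.30355566] 0.0021040300914837197
the job is handed in; nothing more can be done
None
```

I turned the wheel one full turn clockwise, with its handle back where it started as far as the pictures show. I then pushed the lever to its stop and handed the job in about 34 s into the run; no verdict came back.

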